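# Air out varnished bottles on the downdraft extractor

## Task

Two freshly varnished bottles, the red and the yellow, have to air out on the downdraft extractor: stand them upright in the two empty cells of the plywood crate on its grille, one to a cell, setting them down gently and leaving the crate, the green bottle in it and the other things on the bench where they are. Then open the suction: pull the extractor's spring-closed slide damper out by its black knob until the orange front edge of its blade is level with the red marker on the rail. Finish while holding it there, because it shuts as soon as it is let go.

Things in the scene. Friction and masses are not known exactly. Their poses are not given: they have to be found in the camera images.
- bottle_a: Red bottle, loose, 0.15 to 0.31 kg, standing on the bench: body 48 mm diameter to 70 mm height, shoulder narrowing to a 20 mm neck (height 94 to 105 mm), black stopper 26 mm diameter from 105 to 134 mm (its top). Stiff stopper, fixed to the bottle: lift it by that, as the crate walls leave no room beside the body. Origin: centre of the underside; z up along the bottle.
- bottle_b: Yellow bottle, same shape and size as the red one, standing on the bench. Origin: centre of the underside.
- bottle_c: Green bottle, same shape and size, already standing in one end cell of the crate (the one at the crate's -y end). It stays there. Origin: centre of the underside.
- crate: Loose open plywood crate, 0.7 kg, standing on the extractor's grille: 80 mm (its x) by 220 mm (its y) by 60 mm high, walls, floor and dividers 8 mm thick. Three cells in a row along its y, each 64 mm (x) by 62.7 mm (y) inside, centres 70.7 mm apart. Origin: centre of the underside, 80 mm above the bench.
- cell0 (a point): Empty cell at the crate's +y end: centre of its inner floor (8 mm above the crate's underside, 88 mm above the bench); axes as the crate's.
- cell1 (a point): Empty middle cell: centre of its inner floor; axes as the crate's.
- extractor: Fixed grey bench-top downdraft extractor: 260 mm deep (its x), 320 mm wide (its y), 80 mm high, steel grille on top; its front with the damper looks along its own -x, roughly towards the robot. Two aluminium guide rails, 16 mm wide, stick out 155 mm from the front at y = -84 and +84 mm, tops 52 mm above the bench. Origin: centre of the underside; x away from the robot, z up.
- damper (a joint): How far the slide damper is pulled out, m: 0 shut, end stop at 0.10; it slides straight along the extractor's own -x. A spring shuts it: about 4 N to start it, 9 N per 100 mm more.
- damper_knob (a point): On the axis of the upright black knob on the damper's blade, 78 mm above the bench and 14 mm below the knob's top. The knob is round, 28 mm diameter from 62 to 92 mm above the bench, on a 24 mm foot; the blade under it is 48 mm above the bench. With the damper shut the knob's axis is 44 mm in front of the extractor's front face. Axes as the extractor's; moves with the damper.
- blade_edge (a point): Middle of the front edge, painted orange, of the damper's aluminium blade (150 mm wide, 4 mm thick, its top 48 mm above the bench), 22 mm in front of the knob's axis. Axes as the extractor's; moves with the damper.
- marker_line (a point): Middle of the top of the red marker, a stiff rider 10 mm long (along the pull) and 20 mm wide clamped on the rail at the extractor's -y side, top 58 mm above the bench. The blade edge is level with it when both have the same x in the extractor's frame. Axes as the extractor's. It is preset 45 to 75 mm in front of the shut blade's edge and stays there.
- tin: Blue-labelled paint tin, 74 mm diameter, 90 mm high, standing on the bench; not needed. Origin: centre of the underside.
- brush_pot: Black plastic pot, 76 mm diameter and 95 mm high, with three brushes fixed in it up to 178 mm high; not needed. Origin: centre of the underside.
- sponge: Sanding sponge, 100 by 66 by 26 mm, lying on the bench; not needed. Origin: centre of the underside.
There are look-alikes about, which are no part of the job. What is meant by the bottle_a is not purple, and is the larger of those in its own colour.

How it is judged:
On the way, in this order (a step that is already met when the one before it is completed fails the run):
1. the red and the yellow bottle stand upright in the two empty cells, one in each, let go ((((horizontal distance between bottle_a and cell0 below 0.018 m and distance between bottle_a and cell0 below 0.02 m and angle between bottle_a's own z axis and vertical below 0.12 rad) and (horizontal distance between bottle_b and cell1 below 0.018 m and distance between bottle_b and cell1 below 0.02 m and angle between bottle_b's own z axis and vertical below 0.12 rad)) or ((horizontal distance between bottle_a and cell1 below 0.018 m and distance between bottle_a and cell1 below 0.02 m and angle between bottle_a's own z axis and vertical below 0.12 rad) and (horizontal distance between bottle_b and cell0 below 0.018 m and distance between bottle_b and cell0 below 0.02 m and angle between bottle_b's own z axis and vertical below 0.12 rad))) and contact force between the fingers and bottle_a below 0.1 N and linear speed of each of bottle_a, bottle_b below 0.05 m/s and contact force between the fingers and bottle_b below 0.1 N), for 0.2 s.
2. the damper is held with its blade edge level with the red marker (x of blade_edge in the frame of marker_line between -0.006 and 0.006 m and contact force between the fingers and damper above 3 N), for 0.3 s.
At the end, for the whole second after the job is handed in: The red and the yellow bottle stand in the two cells that were empty, one in each, on the cell floor, upright (within 0.12 rad) and let go; and the fingers hold the damper (more than 3 N on it) with its blade edge within 6 mm of the middle of the red marker along the pull (all of step 1 and all of step 2); the arm keeps its last pose, push and grip.
It fails at once if the paint tin, the brush pot or the sanding sponge is moved more than 40 mm (distance of any of tin, brush_pot, sponge from where it was at the start of the episode above 0.04 m).
It fails at once if the green bottle is moved more than 40 mm (distance of bottle_c from where it was at the start of the episode above 0.04 m).
It fails at once if the crate is moved more than 30 mm (distance of crate from where it was at the start of the episode above 0.03 m).
It fails at once if the red or the yellow bottle is dropped (faster than 0.6 m/s while not held) ((contact force between the fingers and bottle_a below 0.05 N and linear speed of bottle_a above 0.6 m/s) or (contact force between the fingers and bottle_b below 0.05 N and linear speed of bottle_b above 0.6 m/s)).
It also fails if it takes over 59 s, if anything falls off the work surface, if the arm or the gripper's body presses on something with over 40 N, if the wrist force passes 120 N, or if a joint passes its speed limit or range.

## Robot

A 7-joint arm with a two-finger parallel gripper is mounted at the origin on the work surface. World frame = base frame: x ahead of the robot, y to its left, z up, the work surface at z = 0. Lengths are in m, angles in rad, forces in N, time in s.
With the tool pointing down it reaches from about 0.4 to 0.9 m from the base axis. Payload 5.6 kg.
Tool frame: the origin (TCP) lies midway between the tips of the shut fingers; the grasp point (between the pads) lies 19 mm behind it; z points along the fingers, y is the line along which they close (so a half turn about z gives the same grasp; the last joint's range is limited). The gripper opens to 92 mm and grips with 3 to 60 N. Pads are 20 mm wide; open, the fingers measure 128 mm over their backs; the gripper's body (75 mm by 189 mm) begins 69 mm behind the grasp point.
Start: joints at [-1.356, 0.468, -0.012, 1.603, 0.006, 1.071, -0.056], TCP at [0.166, 0.629, 0.215] pointing down, gripper open.
Joint ranges: [-2.53, 2.53], [-0.31, 2.02], [-1.57, 1.55], [0.28, 2.44], [-1.29, 4.43], [0.15, 1.84], [-2.92, 2.92]. Speed limits (rad/s): [2.57, 2.57, 3.14, 3.14, 3.14, 3.14, 3.14].

## Interface

Orientations are given as a 3x3 rotation matrix whose columns are the frame's x, y, z axes.
In Python, from station import env, effector, solver, viewer, workorder, search_frame, tip_of gives the robot as it stands. Calls block until the motion is done:
- env.reach(position, orientation): joint-space move of the TCP to a pose.
- env.movel(position, frame=None, rate=0.15): straight line of the TCP; frame=None keeps the orientation; rate is the mean speed in m/s.
- env.goto_joints(angles): joint-space move.
- effector.release() and effector.grasp(squeeze=None): open the fingers fully, or close them until they stop; squeeze is the grip in N (None keeps the last).
- env.pause(seconds).
- solver.inverse_kinematics(position, orientation): joint angles nearest the present ones, or None.
- env.sense(): the state.
- viewer.read_camera(name): name is "scene" or "top" or "wrist"; returns (picture, depth): 384x512x3 uint8, red, green, blue; 384x512 float32, m along the optical axis (not along the pixel's ray), 0 where there is no reading.
- viewer.camera_info(name): a dict with "intrinsics" (3x3 intrinsics, pixels), "eye" and "rotation" of the camera in the world; the wrist camera has in their place "T_tool_cam" (4x4, takes a point from camera to tool coordinates, whose origin is the TCP and whose axes are the flange's). Camera axes: x right, y up, looking along -z (the intrinsics and any distortion apply to the point x, -y, -z); pixel columns grow to the right and rows downward; lengths in m; the calibration is good to about 2 mm. A picture is of the moment at which its call begins: read the wrist's pose just before it. camera_info takes no time and is no camera call.
A pose or a line that the arm cannot do raises env.PlanningError and nothing moves.
- workorder.finish_job(): hands the job in; it is judged then, once.
Trained networks look in the newest picture that a camera, given by its name, has taken for a name from the list of things; names that differ only in an ending like _2 or _b are one class to them, and where a whole thing is asked for, a point or a joint stands for the part that bears it (a point fixed in the world has none). Each returns a list of dicts, best first, with "score" (0 to 1); they miss things now and then, are a little off and sometimes report something else, mostly with a low value. They report only what shows in the picture. A call takes as long as a camera call. They do not tell look-alikes from the thing itself.
- search_frame(camera, name): "at" ([x, y, z] in m, in world coordinates, good to about 4 mm: the middle of the surface that is visible of it).
- tip_of(camera, name): "at" ([x, y, z] in m, in world coordinates, good to about 4 mm: a listed point, or the origin of a listed thing).
The state is a dict: "t": time; "joint_positions": joint angles; "joint_velocities": joint speeds; "tau": joint torques, N m; "ee_pos": TCP position; "tcp_rot": TCP orientation; "wrist_force": force on the tool from outside, world axes, zero at the start; "moment": the same for the moment, N m; "gripper_width": finger opening in m; "grasp_force": force on a finger pad.
Only numpy, scipy, OpenCV 4.12 (cv2) and the standard library are available. Lean on these libraries where they do the work, as an engineer would, in place of code of your own. Each camera call takes 0.05 s, during which the arm holds its last target. There are 200 camera calls.

## Working session

There is one attempt and no reset: what is moved stays moved. The work goes in short steps, each a Python script; the robot and the scene stay as the last script left them, time stands still between calls to the robot, and variables do not carry over. Pictures are saved under pics/ and viewed, at most 10 in all, crops included, and the job is handed in when it is done.

```bash
mkdir -p pics; ls
cat > h.py <<'E'
import numpy as np, cv2
from station import env, effector, solver, viewer, workorder, search_frame, tip_of
def cam(name):
    i=viewer.camera_info(name); K=np.array(i["intrinsics"])
    if name=="wrist":
        s=env.sense(); T=np.eye(4);T[:3,:3]=s["tcp_rot"];T[:3,3]=s["ee_pos"]
        T=T@np.array(i["T_tool_cam"]); return K,T[:3,3],T[:3,:3],i
    return K,np.array(i["eye"]),np.array(i["rotation"]),i
def shot(name):
    c=cam(name); p,d=viewer.read_camera(name); return p,d,c
def cloud(d,c):
    K,e,R,_=c; v,u=np.mgrid[:d.shape[0],:d.shape[1]]
    P=np.stack([(u-K[0,2])/K[0,0]*d,-(v-K[1,2])/K[1,1]*d,-d],-1)
    return P@R.T+e
def proj(p,c):
    K,e,R,_=c; q=(np.asarray(p)-e)@R; return np.array([K[0,2]+K[0,0]*q[0]/-q[2],K[1,2]-K[1,1]*q[1]/-q[2]])
def save(n,p,s=1): cv2.imwrite("pics/"+n,cv2.resize(p[...,::-1],None,fx=s,fy=s,interpolation=cv2.INTER_CUBIC))
E
python3 - <<'E'
from h import *
np.set_printoptions(precision=4,suppress=True)
for n in("scene","top"):
    p,d,c=shot(n); save(n+".png",p,1.5); np.savez(n,p=p,d=d); print(n,c)
    for k in ["bottle_a","bottle_b","bottle_c","crate","cell0","cell1","extractor","damper_knob","blade_edge","marker_line","tin","brush_pot","sponge"]:
        print(k,[(np.round(r["at"],3).tolist(),round(r["score"],2),proj(r["at"],c).round().tolist()) for r in tip_of(n,k)[:4]])
print(env.sense())
E
```

```text
pics
scene (array([[356.3877,   0.    , 254.5755],
       [  0.    , 356.3877, 193.5172],
       [  0.    ,   0.    ,   1.    ]]), array([0.7959, 0.3737, 0.8369]), array([[-0.8717, -0.4228,  0.2479],
       [ 0.49  , -0.7435,  0.4551],
       [-0.0081,  0.5182,  0.8552]]), {'intrinsics': array([[356.3877,   0.    , 254.5755],
       [  0.    , 356.3877, 193.5172],
       [  0.    ,   0.    ,   1.    ]]), 'eye': array([0.7959, 0.3737, 0.8369]), 'rotation': array([[-0.8717, -0.4228,  0.2479],
       [ 0.49  , -0.7435,  0.4551],
       [-0.0081,  0.5182,  0.8552]])})
bottle_a [([0.567, 0.352, 0.0], 0.94, [344.0, 339.0]), ([0.634, -0.098, 0.09], 0.87, [221.0, 181.0]), ([0.432, 0.356, 0.003], 0.81, [393.0, 310.0]), ([0.65, 0.323, -0.0], 0.58, [305.0, 347.0])]
bottle_b [([0.567, 0.352, 0.0], 0.94, [344.0, 339.0]), ([0.634, -0.098, 0.09], 0.87, [221.0, 181.0]), ([0.432, 0.356, 0.003], 0.81, [393.0, 310.0]), ([0.65, 0.323, -0.0], 0.58, [305.0, 347.0])]
bottle_c [([0.567, 0.352, 0.0], 0.94, [344.0, 339.0]), ([0.634, -0.098, 0.09], 0.87, [221.0, 181.0]), ([0.432, 0.356, 0.003], 0.81, [393.0, 3
[... 2581 characters left out ...]
 -0.325, -0.0], 0.62, [340.0, 229.0])]
sponge [([0.438, -0.325, -0.001], 0.7, [340.0, 228.0])]
{'t': 1.4, 'joint_positions': array([-1.356 ,  0.4675, -0.0116,  1.6027,  0.006 ,  1.0714, -0.0563]), 'joint_velocities': array([ 0.0003,  0.0011, -0.0012, -0.0002, -0.0017, -0.0008, -0.0008]), 'tau': array([  0.0008, -52.0404,  -0.0122, -24.4053,  -0.0567,   0.0114,
         0.    ]), 'ee_pos': array([0.1658, 0.6285, 0.2146]), 'tcp_rot': array([[-0.9669,  0.2551,  0.0001],
       [ 0.2551,  0.9669,  0.    ],
       [-0.    ,  0.    , -1.    ]]), 'wrist_force': array([-1.3708,  0.8182, -0.1741]), 'moment': array([-0.0199,  0.0112, -0.0194]), 'grasp_force': 0.0, 'gripper_width': 0.09228922060166739}
```

View pics/scene.png

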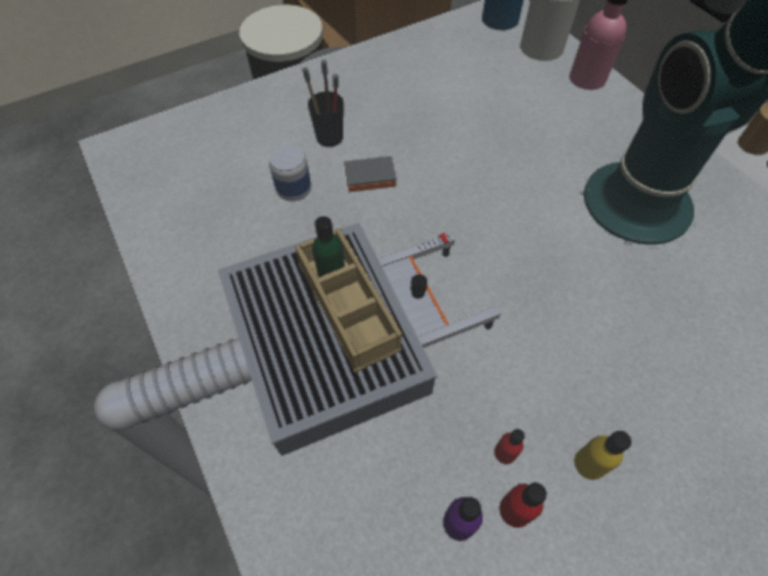

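View pics/top.png

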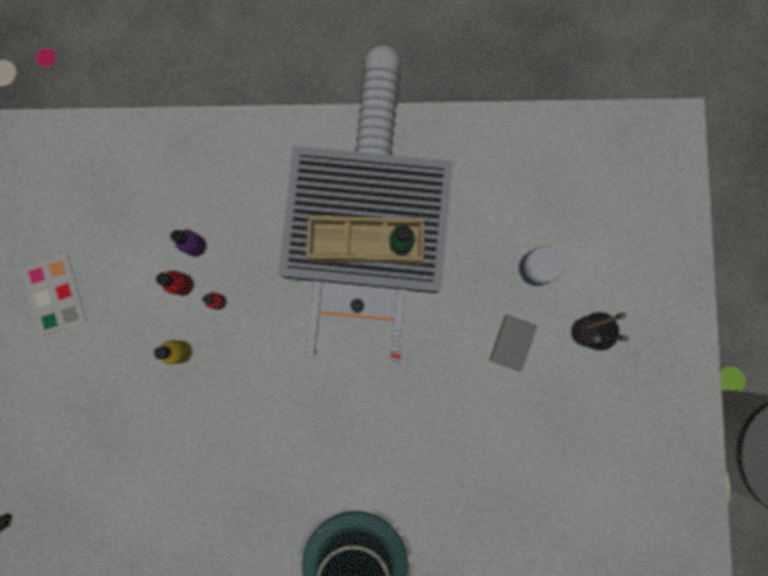

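Red candidates at native scene pixels: large red (349,336), small red (340,297), purple (309,345), pink bottle on the floor (397,33). By the description it is the large red one, near (0.568, 0.352). The yellow one (400,303) is the only yellow bottle, and the green bottle in the crate is at (217,165). I'll refine these with depth and check the choice in a crop.

Run:
```python
from h import *
np.set_printoptions(precision=4,suppress=True)
for n in("scene","top"):
    z=np.load(n+".npz"); p,d=z["p"],z["d"]; c=cam(n); P=cloud(d,c); v=d>0; H=cv2.cvtColor(p,cv2.COLOR_RGB2HSV).astype(int)
    if n=="scene": save("crop.png",p[270:370,280:440],4)
    print(n)
    for k,x,y,z0 in [("red",.568,.352,0),("yel",.431,.356,0),("purple",.648,.324,0),("green",.636,-.099,.088)]:
        m=v&(np.hypot(P[...,0]-x,P[...,1]-y)<.035)&(P[...,2]>z0+.115)
        q=P[m]; t=q[q[:,2]>np.percentile(q[:,2],90)-.006]; print(k,len(q),"z",np.percentile(q[:,2],[50,90,98]),"top",t.mean(0),(t.max(0)+t.min(0))[:2]/2)
    m=v&(abs(P[...,0]-.52)<.06)&(abs(P[...,1]-.29)<.045)&(P[...,2]>.02); q=P[m]
    print("small red",len(q),q[:,2].max(),q.mean(0),q[q[:,2]>q[:,2].max()-.02].mean(0))
    m=v&(abs(P[...,2]-.08)<.01)&(abs(P[...,0]-.69)<.2)&(abs(P[...,1]+.03)<.22)
    m=cv2.morphologyEx(m.astype(np.uint8),cv2.MORPH_OPEN,np.ones((3,3)))>0
    print("extr",cv2.minAreaRect(P[m][:,:2].astype(np.float32)))
    m=v&(abs(P[...,2]-.14)<.008)&(abs(P[...,0]-.64)<.07)&(abs(P[...,1]+.03)<.14)&(H[...,0]<30)
    print("crate",m.sum(),cv2.minAreaRect(P[m][:,:2].astype(np.float32)),np.median(P[m][:,2]))
    m=v&(abs(P[...,0]-.495)<.05)&(abs(P[...,1]+.015)<.12)&(H[...,0]>6)&(H[...,0]<18)&(H[...,1]>120)&(P[...,2]>.03)&(P[...,2]<.06)
    q=P[m]; f=np.polyfit(q[:,1],q[:,0],1); print("edge",len(q),q.mean(0),f,q[:,1].min(),q[:,1].max())
    m=v&(abs(P[...,0]-.415)<.03)&(abs(P[...,1]+.085)<.03)&((H[...,0]<6)|(H[...,0]>172))&(H[...,1]>110)&(P[...,2]>.03)
    q=P[m]; print("marker",len(q),q.mean(0),(q.min(0)+q.max(0))/2)
    m=v&(abs(P[...,0]-.515)<.03)&(abs(P[...,1]+.012)<.03)&(P[...,2]>.084); q=P[m]; print("knob",len(q),q.mean(0),(q.min(0)+q.max(0))/2)
```

```text
scene
red 186 z [0.1336 0.1356 0.1363] top [0.5698 0.3517 0.134 ] [0.569  0.3513]
yel 179 z [0.133  0.1349 0.1359] top [0.4321 0.3535 0.1335] [0.431  0.3535]
purple 185 z [0.1335 0.1352 0.1361] top [0.6506 0.3259 0.1337] [0.6502 0.3258]
green 137 z [0.2201 0.2221 0.2231] top [ 0.6362 -0.0976  0.2207] [ 0.6359 -0.0995]
small red 341 0.10031928148425484 [0.5425 0.2852 0.0658] [0.5402 0.2868 0.0927]
extr ((0.7003226280212402, -0.03277057409286499), (0.32168444991111755, 0.38221392035484314), 83.30732727050781)
crate 880 ((0.6399667859077454, -0.03067750483751297), (0.22021812200546265, 0.08029290288686752), 87.7375259399414) 0.1387949946036794
edge 50 [ 0.4983 -0.0032  0.0485] [0.1158 0.4987] -0.08053919653958569 0.062153390893255
marker 15 [ 0.4175 -0.085   0.0572] [ 0.4167 -0.0848  0.0573]
knob 88 [ 0.5184 -0.0097  0.0904] [ 0.5183 -0.0113  0.0897]
top
red 81 z [0.1327 0.1365 0.1398] top [0.5668 0.3517 0.134 ] [0.5685 0.3516]
yel 82 z [0.1334 0.1367 0.1387] top [0.4288 0.354  0.1343] [0.4286 0.3533]
purple 83 z [0.1332 0.1362 0.1386] top [0.6477 0.3261 0.1341] [0.6479 0.3264]
green 82 z [0.2218 0.2247 0.2265] top [ 0.6332 -0.0985  0.2225] [ 0.634  -0.0993]
small red 212 0.10306544955381192 [0.5414 0.2915 0.0627] [0.5324 0.279  0.095 ]
extr ((0.7243816256523132, -0.03452174365520477), (0.3207869827747345, 0.3344288468360901), 83.46839141845703)
crate 686 ((0.6382080316543579, -0.030266836285591125), (0.21995623409748077, 0.08084481209516525), 87.8216781616211) 0.13917214296967406
edge 33 [ 0.4962 -0.008   0.0493] [0.113  0.4971] -0.07129496786943552 0.059796861039198124
marker 15 [ 0.416  -0.0859  0.0589] [ 0.4157 -0.0863  0.0586]
knob 69 [ 0.515  -0.0109  0.0912] [ 0.5153 -0.0105  0.0914]
```

View pics/crop.png

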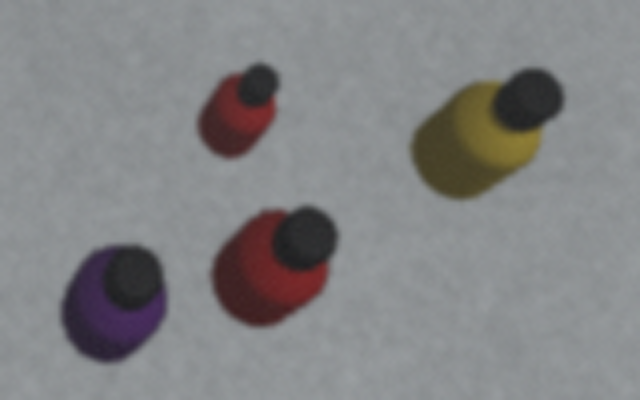

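The crop confirms it: large red, crop (305,240), with the small red at (260,85) and purple at (130,275) as neighbours and yellow at (530,100) free. I'll put red in cell1 first (the farther one), then yellow in cell0.

```bash
cat >> h.py <<'E'
def rot(deg):
    a=np.radians(deg);c,s=np.cos(a),np.sin(a); return np.array([[-s,c,0],[c,s,0],[0,0,-1.]])
def best(pos,deg):
    q0=env.sense()["joint_positions"]; o=[]
    for k in(0,180):
        q=solver.inverse_kinematics(pos,rot(deg+k))
        if q is not None:o.append((np.abs(np.array(q)-q0).max(),deg+k))
    return rot(min(o)[1])
def st(l):
    s=env.sense(); print(l,"t",round(s["t"],2),"p",s["ee_pos"].round(4),"F",s["wrist_force"].round(1),"w",round(s["gripper_width"],4),"g",round(s["grasp_force"],1),"q7",s["joint_positions"][6].round(2),flush=True); return s
def lower(x,y,z0,z1,step=.002,df=2.0):
    f0=env.sense()["wrist_force"][2]; z=z0
    while z>z1:
        z-=step; env.movel([x,y,z],rate=.04)
        if env.sense()["wrist_force"][2]-f0>df: break
    return z
E
python3 - <<'E'
from h import *
b=[.5685,.3515]; st("0")
R=best([*b,.25],23); env.reach([*b,.22],R); st("above")
env.movel([*b,.101],rate=.12); effector.grasp(25); st("grasp")
env.movel([*b,.30],rate=.2); st("lift"); p,d,c=shot("scene"); save("lift.png",p)
E
```

```text
0 t 1.4 p [0.1658 0.6285 0.2146] F [-1.4  0.8 -0.2] w 0.0923 g 0.0 q7 -0.06
above t 3.18 p [0.5672 0.3535 0.2199] F [-0.  -0.   0.4] w 0.0922 g 0.0 q7 -0.07
grasp t 5.34 p [0.5684 0.3514 0.1009] F [-0.1  0.5  0.4] w 0.0251 g 25.0 q7 -0.04
lift t 6.48 p [0.5678 0.3511 0.2985] F [-0.4  0.5 -2.5] w 0.0254 g 25.0 q7 -0.09
```

```bash
cat > place.py <<'E'
from h import *
def place(x,y):
    R=best([x,y,.30],-2.2)
    env.reach([x,y,.305],R); env.pause(.2); st("over")
    env.movel([x,y,.197],rate=.12); env.pause(.2); z=lower(x,y,.197,.185); st("down %.3f"%z)
    effector.release(); st("released"); env.movel([x,y,.30],rate=.2)
E
python3 - <<'E'
from place import *
place(.639,-.0305)
b=[.430,.3537]
R=best([*b,.25],23); env.reach([*b,.22],R); env.movel([*b,.101],rate=.12)
p,d,c=shot("scene"); save("placed1.png",p,1.5)
effector.grasp(25); st("grasp"); env.movel([*b,.30],rate=.2); st("lift")
E
```

```text
over t 8.18 p [ 0.6391 -0.0289  0.3048] F [-0.5 -0.6 -1.7] w 0.0254 g 25.0 q7 0.14
down 0.187 t 10.68 p [ 0.6394 -0.0306  0.1889] F [-3.1 -0.5  8.4] w 0.0253 g 25.0 q7 0.19
released t 11.74 p [ 0.639  -0.0305  0.187 ] F [-1.4  0.5  0.3] w 0.0918 g 0.0 q7 0.19
grasp t 16.3 p [0.4299 0.3536 0.101 ] F [0.3 0.5 0.4] w 0.0256 g 25.0 q7 -0.14
lift t 17.44 p [0.4293 0.3532 0.2987] F [ 0.3  0.6 -1.8] w 0.0251 g 25.0 q7 -0.25
```

View pics/placed1.png

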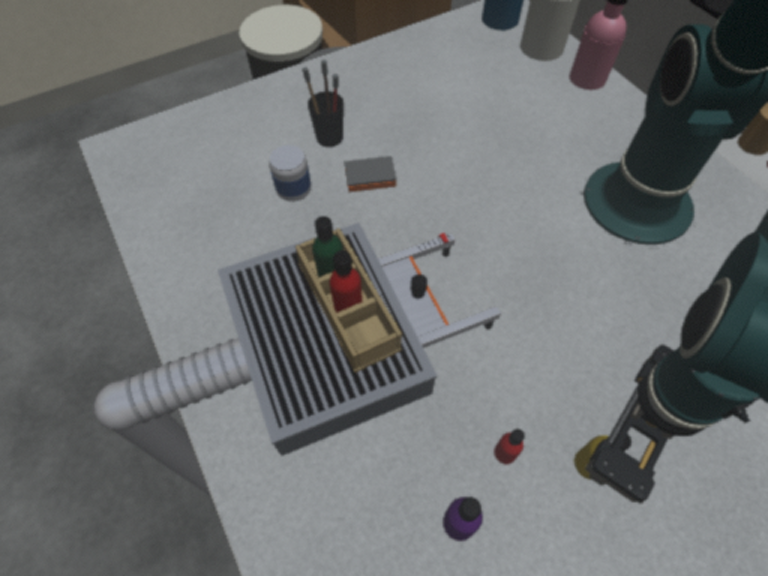

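Red stands in the middle cell (345,285) and nothing else has moved. Next, yellow into cell0.

Run:
```python
from place import *
place(.6417,.0402)
R=best([.45,0.1,.30],83.35); env.reach([.40,.1,.33],R); st("away")
np.set_printoptions(precision=4,suppress=True)
for n in("scene","top"):
    p,d,c=shot(n); save("placed2_%s.png"%n,p[80:270,120:360] if n=="scene" else p,2.5); P=cloud(d,c)
    for k,x,y in[("yel",.6417,.0402),("red",.639,-.0305),("green",.635,-.099)]:
        m=(d>0)&(np.hypot(P[...,0]-x,P[...,1]-y)<.03)&(P[...,2]>.205)&(P[...,2]<.24); q=P[m]
        print(n,k,m.sum(),q.mean(0) if len(q) else "")
```

```text
over t 19.05 p [0.6415 0.0418 0.305 ] F [ 0.3 -0.3 -0.9] w 0.0253 g 25.0 q7 0.09
down 0.187 t 21.55 p [0.6421 0.0402 0.189 ] F [-2.5 -0.4  8.5] w 0.0254 g 25.0 q7 0.15
released t 22.62 p [0.6417 0.0402 0.187 ] F [-0.2 -0.4 -0.6] w 0.0919 g 0.0 q7 0.15
away t 24.32 p [0.4004 0.0999 0.3296] F [ 0.  -0.2  0.3] w 0.092 g 0.0 q7 1.08
scene yel 150 [0.6442 0.0438 0.2189]
scene red 138 [ 0.6415 -0.0265  0.2188]
scene green 132 [ 0.6369 -0.0956  0.2178]
top yel 79 [0.6396 0.0408 0.2209]
top red 80 [ 0.6373 -0.0295  0.2213]
top green 81 [ 0.6325 -0.0987  0.2206]
```

View pics/placed2_scene.png

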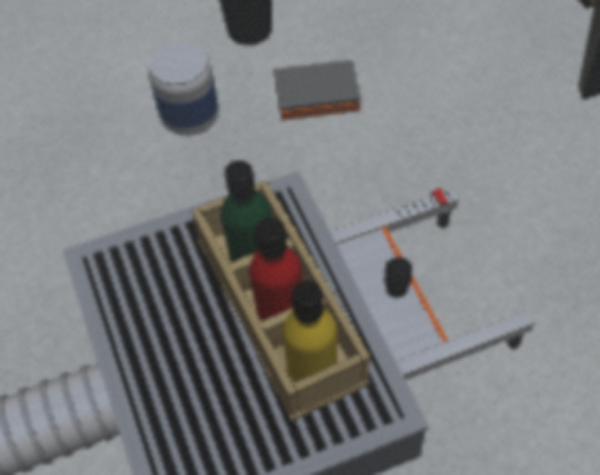

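All three bottles stand upright (yellow at crop (310,335), red (275,275), green (243,215)), crate, tin and sponge unmoved. Next, a wrist-camera measurement of edge and marker, then I'll grip the knob.

Run:
```python
from h import *
np.set_printoptions(precision=4,suppress=True)
ex=np.array([.9933,-.1157]); k0=np.array([.5167,-.0108])
R=best([*k0,.2],83.35); env.reach([.47,-.035,.30],R); env.pause(.3)
p,d,c=shot("wrist"); save("wrist.png",p,1.5); P=cloud(d,c); H=cv2.cvtColor(p,cv2.COLOR_RGB2HSV).astype(int); np.savez("w",p=p,d=d,e=c[1],R=c[2])
v=d>0
m=v&(abs(P[...,0]-.495)<.05)&(abs(P[...,1]+.015)<.12)&(H[...,0]>6)&(H[...,0]<18)&(H[...,1]>120)&(P[...,2]>.03)&(P[...,2]<.06)
q=P[m]
if len(q):
    s=q[:,:2]@ex; print("edge",len(q),q.mean(0),"s",s.mean(),np.percentile(s,[3,97]),np.polyfit(q[:,1],q[:,0],1))
m=v&(abs(P[...,0]-.415)<.03)&(abs(P[...,1]+.085)<.03)&((H[...,0]<6)|(H[...,0]>172))&(H[...,1]>110)&(P[...,2]>.05)
q=P[m]
if len(q): s=q[:,:2]@ex; print("marker",len(q),q.mean(0),"s",s.mean(),np.percentile(s,[3,97]))
m=v&(np.hypot(P[...,0]-k0[0],P[...,1]-k0[1])<.03)&(P[...,2]>.084)&(P[...,2]<.1); q=P[m]
if len(q): print("knob",len(q),q.mean(0),(q.min(0)+q.max(0))/2,"s",q[:,:2].mean(0)@ex)
st("view")
```

```text
edge 408 [ 0.496  -0.0107  0.0494] s 0.49387972387658563 [0.4914 0.4963] [0.1136 0.4972]
marker 135 [ 0.4208 -0.0839  0.1401] s 0.4276738176367555 [0.4186 0.4487]
knob 327 [ 0.5139 -0.0129  0.0914] [ 0.515  -0.0128  0.0892] s 0.5119527788407155
view t 25.43 p [ 0.47   -0.0342  0.3002] F [-1.1  0.1  0.8] w 0.0919 g 0.0 q7 1.51
```

View pics/wrist.png

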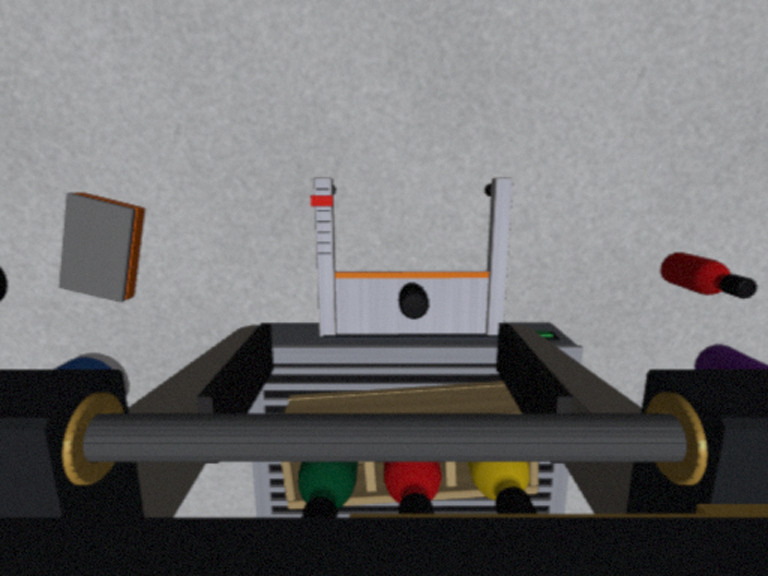

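The wrist view shows the orange edge (412,274), knob (413,300) and red marker (322,201). The marker mask picked up gripper pixels, so I'll recompute it with a z limit. Then I'll grip and pull.

```bash
cat >> h.py <<'E'
ex=np.array([.9933,-.1157])
def gauge():
    p,d,c=shot("wrist"); P=cloud(d,c); H=cv2.cvtColor(p,cv2.COLOR_RGB2HSV).astype(int); v=d>0
    o=[]
    for lab,m in (("edge",(H[...,0]>6)&(H[...,0]<18)&(P[...,2]>.035)&(P[...,2]<.062)&(abs(P[...,1])<.075)),("mark",((H[...,0]<6)|(H[...,0]>172))&(P[...,2]>.05)&(P[...,2]<.068)&(abs(P[...,1]+.085)<.025))):
        q=P[v&m&(H[...,1]>120)&(P[...,0]>.37)&(P[...,0]<.54)]
        if len(q): s=q[:,:2]@ex; print(lab,len(q),q.mean(0).round(4),"s",np.percentile(s,[3,50,97]).round(4)); o.append(s)
    return p,o
E
python3 - <<'E'
from h import *
gauge()
k=np.array([.5157,-.0115]); pull=lambda a:[*(k-a*ex),.059]
env.reach([*k,.15],best([*k,.15],83.35)); env.movel([*k,.059],rate=.1); st("at knob")
effector.grasp(50); env.pause(.2); st("gripped")
env.movel(pull(.03),rate=.06); st("30"); env.movel(pull(.060),rate=.06); env.pause(.2); st("60")
p,_=gauge(); save("pull.png",p,1.5)
E
```

```text
edge 379 [ 0.4966 -0.0056  0.0495] s [0.4915 0.4936 0.4963]
mark 99 [ 0.4154 -0.0862  0.0586] s [0.4186 0.4226 0.4267]
at knob t 27.22 p [ 0.5162 -0.0116  0.0595] F [-0.1  0.6  0.1] w 0.0919 g 0.0 q7 1.81
gripped t 28.42 p [ 0.5156 -0.0124  0.059 ] F [-0.5 -5.3  1.2] w 0.0269 g 50.0 q7 1.81
30 t 29.07 p [ 0.4877 -0.0092  0.059 ] F [ 5.  -6.8 -9. ] w 0.0268 g 50.0 q7 1.81
60 t 29.92 p [ 0.459 -0.006  0.059] F [  8.8  -6.9 -12.4] w 0.0271 g 50.0 q7 1.79
edge 2146 [ 0.4399 -0.0041  0.0494] s [0.4347 0.4374 0.4403]
mark 579 [ 0.4159 -0.0854  0.0582] s [0.4186 0.4229 0.4276]
```

View pics/pull.png

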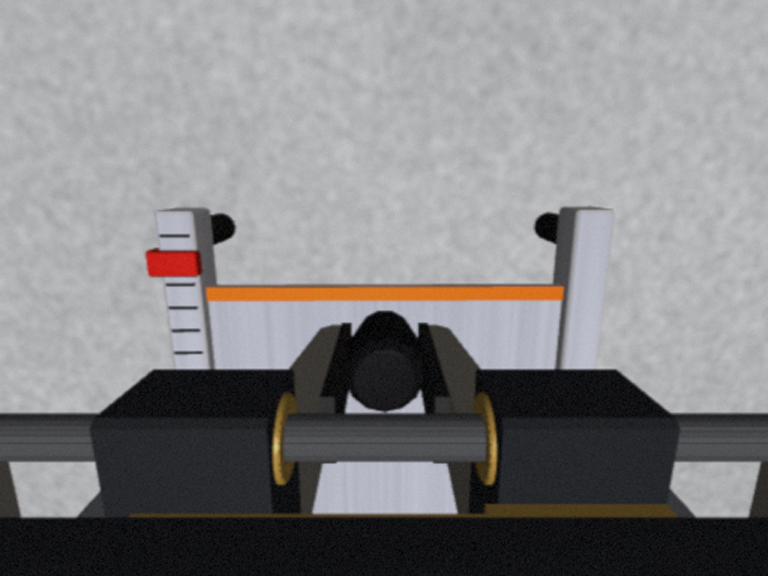

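Fingers hold the knob. The orange edge (385,293) is about 11.5 mm short of the red marker (174,262). I'll continue the pull and re-measure.

Run:
```python
from h import *
k=np.array([.5157,-.0115]); a=.072
for i in range(3):
    env.movel([*(k-a*ex),.059],rate=.05); env.pause(.4); s=st("a %.4f"%a)
    p,(e,m)=gauge(); err=np.percentile(e,3)+.0002-np.percentile(m,[3,97]).mean(); print("err",err.round(4),"tcp-22",(s["ee_pos"][:2]@ex-.022).round(4))
    if abs(err)<.0012: break
    a+=err
save("final.png",p,1.5)
```

```text
a 0.0720 t 30.76 p [ 0.4475 -0.0046  0.0591] F [  8.8  -8.  -14.2] w 0.0268 g 50.0 q7 1.79
edge 2166 [ 0.4283 -0.0032  0.0495] s [0.4231 0.4258 0.4287]
mark 597 [ 0.4157 -0.0854  0.0581] s [0.4183 0.4227 0.4278]
err 0.0002 tcp-22 0.423
```

View pics/final.png

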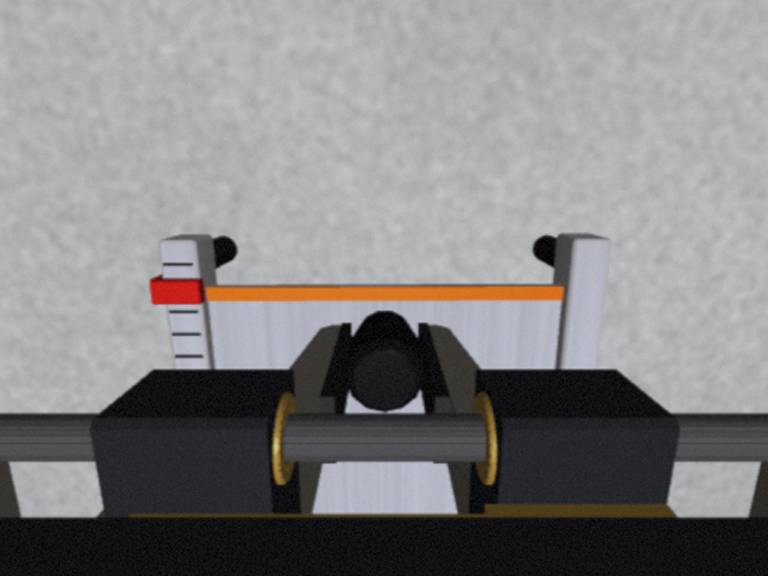

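The orange edge (row 288–300) is level with the red marker (row 280–302), and the knob is held at 50 N. I'm handing in.

```bash
python3 -c "
from h import *
print(workorder.finish_job()); st('end')"
```

```text
the job is handed in; nothing more can be done
None
the job is handed in; nothing more can be done
```

The job is handed in, but the hand-in call returned no verdict: red stands in the middle cell and yellow in the +y end cell, both upright and let go, and at my last measurement the gripper held the damper at 50 N with its orange edge within about 1 mm of the red marker.

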